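# Find the seat angle on a microscope limb with a pendulum angle gauge

## Robot

A 6-joint arm with a two-finger parallel gripper is mounted at the origin on the work surface. World frame = base frame: x ahead of the robot, y to its left, z up, the work surface at z = 0. Lengths are in m, angles in rad, forces in N, time in s.
With the tool pointing down it reaches from about 0.3 to 0.85 m from the base axis. Payload 4.2 kg.
Tool frame: the origin (TCP) lies on the mounting face of the last link; the fingertips stand 191 mm ahead of it and the grasp point (between the pads) lies 172 mm ahead of it (bot.grasp_offset is the z of the grasp point in the tool frame, in m); z points along the fingers, y is the line along which they close (so a half turn about z gives the same grasp; the last joint's range is limited). The gripper opens to 91 mm and grips with 3 to 60 N. Pads are 32 mm wide; open, the fingers measure 118 mm over their backs; the gripper's body (76 mm by 178 mm) begins 60 mm behind the grasp point.
Start: joints at [1.263, 0.32, 1.565, -0, 1.257, -0.02], TCP at [0.163, 0.551, 0.405] pointing down, gripper open.
Joint ranges: [-3.11, 3.11], [-0.84, 2.01], [0.21, 2.61], [-1.34, 4.49], [0.05, 2.63], [-2.56, 2.56]. Speed limits (rad/s): [2.57, 2.57, 3.14, 3.14, 3.14, 3.14].

## Interface

Orientations are given as a unit quaternion [x, y, z, w].
In Python, from rig import bot, vision, ticket gives the robot as it stands (bot), with the cameras (vision) and the job (ticket).
- The arm moves only by the shell command python3 shift.py [OPENING] [FORCE], which reads ROWS from standard input. ROWS is a JSON object with one list for each field, all of the same length, 1 to 5, a row being the entries at one place: tx, ty, tz (the shift in normalised numbers (1 is 0.3 m)), drx, dry, drz (a rotation vector in a scale on which 1.0 is 180 degrees); each row is the pose to reach, as a shift and turn from the pose commanded when the command began, along the tool's axes at that moment; what a row does not reach only later rows make up. A row lasts 1/10 s, in which the tool goes at most 0.05 m and 0.15 rad, less where a joint would pass 70% of its speed; a pose out of reach is approached as far as the arm can. OPENING is the finger opening in m, set as the command begins (- or left out keeps the last). The fingers move at their own pace and stop on an object; FORCE is the grip in N (left out, the last holds). Time passes only in rows, so rows that do not move let the fingers close. It prints the time, the measured TCP pose, the force, the opening and the grip force at its end. Input that does not fit is refused with a message, and nothing moves.
- bot.read_state(): the state, without advancing time (a new reading comes with each control period).
- vision.get_image(name): name is "side" or "top" or "wrist"; returns a dict with "frame" (420x560x3 uint8, red, green, blue), "z_map" (420x560 float32, m along the optical axis (not along the pixel's ray), 0 where there is no reading), "camera_matrix" (3x3 intrinsics, pixels), "cam_to_world" (4x4, takes a point from camera to world coordinates); the wrist camera has in their place "tool_from_camera" (4x4, takes a point from camera to tool coordinates, whose origin is the TCP and whose axes are the flange's). Camera axes: x right, y up, looking along -z (the intrinsics and any distortion apply to the point x, -y, -z); pixel columns grow to the right and rows downward; lengths in m; the calibration is good to about 2 mm. A picture is of the moment at which its call begins: read the wrist's pose just before it.
- ticket.close_job(): hands the job in; it is judged then, once.
The state is a dict: "time_s": time; "joint_positions": joint angles; "dq": joint speeds; "joint_efforts": joint torques, N m; "tcp_pos": TCP position; "orientation": TCP orientation; "contact_force": force on the tool from outside, world axes, zero at the start; "ft_torque": the same for the moment, N m; "gripper_width": finger opening in m; "finger_force": force on a finger pad.
Only numpy, scipy, OpenCV 4.12 (cv2) and the standard library are available. Lean on these libraries where they do the work, as an engineer would, in place of code of your own. Each camera call takes 0.05 s, during which the arm holds its last target. There are 200 camera calls.

## Task

Index the microscope limb casting: turn the dividing table, by the cream casting bolted on it, until the table's white line meets the red index mark, and let go. Then take the blue angle gauge by its top grip, rest the middle of its foot squarely across the casting's raised grey rib (the dial plane at right angles to the rib) and rock it on the rib until the swinging black pointer settles on the red set hand, which stays as it is set. Finish while still holding the gauge there, its foot touching the rib and the table still on its index, so that the seat line can be scribed; leave the other things on the bench where they are.

Things in the scene. Friction and masses are not known exactly. Their poses are not given: they have to be found in the camera images.
- dividing_table: Round dark steel base of the dividing table, 160 mm across, fixed to the bench, with an aluminium degree ring (148 mm across, top 34 mm above the bench) and a small clamp screw at its +y side, which is not used. Origin: centre of the underside, on the bench, on the turning axis. x axis: towards the red index mark.
- index (a point): Top of the red index mark on the degree ring: 68.5 mm from the turning axis along the base's +x.
- indexer (a joint): Angle of the turning steel plate (124 mm across, top 46 mm above the bench) about the vertical axis through the base's origin, rad; 0 = white line at the red index, positive = anticlockwise from above. Begins at 0.45 to 1.2; stiff even friction (0.3 N m), stays where it is left; stops at -0.4 and 1.6.
- white_line (a point): Outer end of the white line on the turning plate, 60 mm from the axis, on the plate's x axis (the casting's +x), height 46 mm.
- casting: Limb casting fixed on the turning plate: cream block 50 (x) x 44 (y, flat sides to grip from above) x 42 mm high; 6 mm high feet reach x = +-38 mm. Origin: centre of its underside, on the turning axis, 46 mm above the bench. Grey rib along x in the middle of its top, 50 mm long, 16 wide, round crest of radius 8 mm. Low lug at y = -14 mm, 46 mm high. A flat foot can rock 30 degrees either way.
- rib (a point): Middle of the rib's crest, on the turning axis, 56 mm above the casting's origin (102 mm above the bench). The rib is parallel to the casting's x axis; the axis of its round crest lies 8 mm below this point.
- gauge: Blue pendulum angle gauge, 0.29 to 0.45 kg, upright on the bench. Flat aluminium foot 34 (x) x 100 (y) x 12 mm; round housing 92 mm across, 24 thick, centre 56 mm up; yellow grip block on top, 24 (x) x 40 mm (y), 98 to 134 mm up. White dial looks along +x. Origin: centre of the foot's underside; z up through the grip. Its x axis goes parallel to the rib, to rock about the rib.
- grip (a point): Point in the middle of the gauge's top grip, 119 mm above the foot's underside, where the grip can be taken from above across its 40 mm or its 24 mm.
- pointer (a joint): Angle of the black pointer in the gauge, rad, about the gauge's x axis; 0 = towards the grip. A weight keeps the pointer straight up in the world, so rolling the gauge by an angle about its own x brings the pointer to minus that angle. It swings (3 times a second) and settles in 1 to 2 s.
- pointer_tip (a point): Tip of the black pointer, 37 mm from the dial's centre.
- set_hand (a joint): Angle of the red set hand in the gauge, rad, same axis, zero and sense as the pointer: the reading wanted. It stands between 0.12 and 0.32 (leaning left as one looks at the dial), is held by stiff friction and is not to be touched.
- set_tip (a point): Point in the broad end (7 mm wide) of the red set hand, 37 mm from the dial's centre; when the pointer is on the hand its tip lies here.
- screwdriver: Yellow-handled screwdriver, 180 mm long, lying along its x axis, 26 mm thick. Loose; to be left alone. Origin: centre of its underside.
- wrench: Steel spanner, 170 mm long, lying flat along its x axis, 8 mm thick. Loose; to be left alone. Origin: centre of its underside.
- objective: Brass objective lens, 30 mm across, 44 mm high, upright. Loose; to be left alone. Origin: centre of its underside.
- eyepiece: Steel eyepiece, 34 mm across, 50 mm high, upright. Loose; to be left alone. Origin: centre of its underside.
- focus_knob: Aluminium focus knob taken off a microscope, 40 mm across, 26 mm high. Loose; to be left alone. Origin: centre of its underside.
- oil_bottle: Small amber oil bottle, 36 mm across, 85 mm high. Loose; to be left alone. Origin: centre of its underside.
- parts_tray: White parts tray with screws and washers, 120 by 85 mm, 22 mm high. Loose; to be left alone. Origin: centre of its underside.

How it is judged:
By the outcome, as a careful person would: the job done as asked, in the order asked, and still so for the second after the job is handed in, while the arm keeps its last pose, push and grip.
It also fails if it takes over 64 s, if anything falls off the work surface, if the arm or the gripper's body presses on something with over 40 N, if the wrist force passes 120 N, or if a joint passes its speed limit or range.

## Working session

There is one attempt and no reset: what is moved stays moved. The work goes in short steps, Python scripts to look and compute and a shell command to move; the robot and the scene stay as the last step left them, time stands still between calls to the robot, and variables do not carry over. Pictures are saved under pics/ and viewed, at most 10 in all, crops included, and the job is handed in when it is done.

```bash
ls; mkdir -p pics; cat > h.py <<'E'
import numpy as np,cv2
from rig import bot, vision, ticket
from scipy.spatial.transform import Rotation as R
def cap(n):
    s=bot.read_state(); im=vision.get_image(n)
    if n=="wrist":
        T=np.eye(4);T[:3,:3]=R.from_quat(s["orientation"]).as_matrix();T[:3,3]=s["tcp_pos"]
        im["cam_to_world"]=T@im["tool_from_camera"]
    return im
def cloud(im):
    z=im["z_map"];K=im["camera_matrix"];v,u=np.mgrid[:z.shape[0],:z.shape[1]]
    p=np.stack([(u-K[0,2])/K[0,0]*z,-(v-K[1,2])/K[1,1]*z,-z],-1)
    T=im["cam_to_world"];w=p@T[:3,:3].T+T[:3,3];w[z==0]=np.nan;return w
def save(im,f): cv2.imwrite(f,im["frame"][:,:,::-1])
E
python3 - <<'E'
from h import *
s=bot.read_state();print(s)
for n in("side","top"):
    im=cap(n);save(im,f"pics/{n}0.png");np.savez(f"{n}0.npz",**im);print(n,im["camera_matrix"],im["cam_to_world"],[k for k in im])
E
```

```text
pics
rig.py
shift.py
{'time_s': 0.0, 'joint_positions': array([ 1.26298022e+00,  3.20304322e-01,  1.56568004e+00, -2.62124462e-05,
        1.25739578e+00, -1.99862621e-02]), 'dq': array([-0.0014518 ,  0.00048903,  0.0005222 , -0.00119761, -0.00064347,
        0.00255299]), 'joint_efforts': array([ 1.03785402e-03, -4.12469387e+01, -2.31972975e+01,  7.29456497e-02,
        4.57086833e-02, -1.17394843e-04]), 'tcp_pos': array([0.16317107, 0.55118837, 0.40391245]), 'orientation': array([ 1.43414585e-01,  9.89662295e-01, -8.83801554e-04, -1.33533806e-04]), 'contact_force': array([-0.09524403,  0.47652818, -1.52159403]), 'ft_torque': array([ 0.02246578, -0.02227967,  0.03354   ]), 'finger_force': 0.0, 'gripper_width': 0.09157161252582935}
side [[509.35782073   0.         276.91733156]
 [  0.         509.35782073 208.96699207]
 [  0.           0.           1.        ]] [[-0.99363321  0.06547052 -0.09168779  0.50132603]
 [-0.11236054 -0.63549501  0.7638856   0.96160687]
 [-0.00825515  0.76932419  0.63880525  0.90898312]
 [ 0.          0.          0.          1.        ]] ['frame', 'z_map', 'camera_matrix', 'cam_to_world']
top [[483.59975344   0.         276.30157356]
 [  0.         483.59975344 207.5156135 ]
 [  0.           0.           1.        ]] [[ 1.82172593e-02  9.89262245e-01 -1.45011527e-01  3.91673961e-01]
 [-9.99832867e-01  1.82478944e-02 -1.11895689e-03 -1.38482536e-03]
 [ 1.53921322e-03  1.45007675e-01  9.89429333e-01  1.46527057e+00]
 [ 0.00000000e+00  0.00000000e+00  0.00000000e+00  1.00000000e+00]] ['frame', 'z_map', 'camera_matrix', 'cam_to_world']
```

View pics/top0.png

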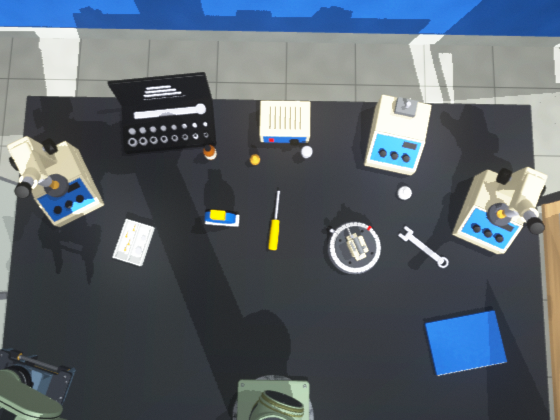

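View pics/side0.png

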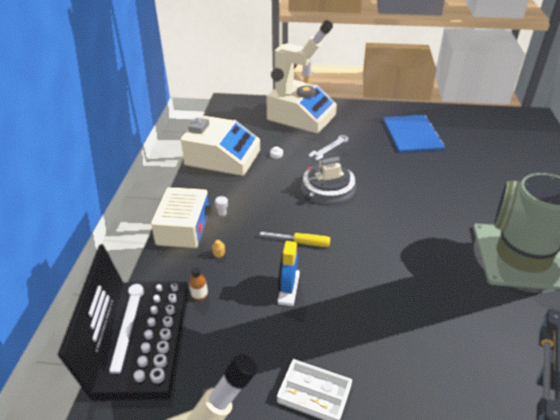

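The top view shows the table at about (355,247), the red index near (370,229), the gauge at (221,217), the screwdriver at (275,222) and the wrench at (424,247). The side view shows the gauge edge-on at (290,270) and the table at (328,182). Next I get coarse positions.

```bash
python3 - <<'E'
from h import *
for n in("top","side"):
    im=dict(np.load(n+"0.npz"));w=cloud(im);f=im["frame"].astype(int);r,g,b=f[...,0],f[...,1],f[...,2]
    H=cv2.cvtColor(im["frame"],cv2.COLOR_RGB2HSV)
    reg=(w[...,0]>.3)&(w[...,0]<.6)
    # table
    box=(slice(215,280),slice(322,388)) if n=="top" else (slice(150,210),slice(295,365))
    W=w[box].reshape(-1,3);h=H[box].reshape(-1,3)
    W0=W[np.isfinite(W).all(1)]
    ring=W0[(W0[:,2]>.03)&(W0[:,2]<.04)]
    A=np.c_[2*ring[:,:2],np.ones(len(ring))]
    red=((h[:,0]<8)|(h[:,0]>172))&(h[:,1]>130)&(h[:,2]>100)
    top=W0[W0[:,2]>.09]
    print(n,"ringmid",(ring.min(0)+ring.max(0))/2,np.ptp(ring,axis=0),"red",W[red].mean(0),red.sum(),"rib",top.mean(0),top.max(0),len(top))
    box=(slice(195,235),slice(195,245)) if n=="top" else (slice(235,310),slice(270,305))
    W=w[box].reshape(-1,3);h=H[box].reshape(-1,3)
    y=(h[:,0]>18)&(h[:,0]<35)&(h[:,1]>130)&(W[:,2]>.05)
    t=W[y&(W[:,2]>.125)];print("grip",t.mean(0),np.ptp(t,axis=0),len(t),W[y].max(0))
    ft=W[(W[:,2]>.006)&(W[:,2]<.02)];print("foot",np.nanmean(ft,0),np.ptp(ft,axis=0),ft.min(0),ft.max(0))
print(vision.get_image("wrist")["tool_from_camera"])
E
```

```text
top ringmid [ 0.48980325 -0.23118755  0.03500056] [0.14539054 0.15299494 0.00999222] red [ 0.54785148 -0.27699188  0.03016854] 11 rib [ 0.48812559 -0.23295818  0.09767303] [ 0.51274309 -0.21117461  0.10717096] 140
grip [0.56537204 0.16353763 0.13351477] [0.02462371 0.03961029 0.01533703] 125 [0.58460794 0.1901619  0.14087268]
foot [0.56350034 0.15593549 0.01047724] [0.11946956 0.14905614 0.01388016] [0.52245229 0.0975317  0.00601041] [0.64192185 0.24658785 0.01989057]
side ringmid [ 0.49594628 -0.21694507  0.03502753] [0.1443503  0.13207029 0.00993766] red [ 0.55323714 -0.2787188   0.03953934] 2 rib [ 0.49364021 -0.22712876  0.09825757] [ 0.5214777  -0.20253125  0.1089568 ] 169
grip [0.57089657 0.16921486 0.13563246] [0.02421387 0.04392445 0.01652937] 181 [0.58552907 0.18843113 0.14168511]
foot [0.57425531 0.13892627 0.01255215] [0.10452381 0.24394715 0.01395953] [ 0.53140006 -0.01566045  0.00601327] [0.63592386 0.2282867  0.0199728 ]
[[-6.27643073e-04  9.72303759e-01  2.33719930e-01  6.60745105e-02]
 [ 9.99999773e-01  6.67445823e-04 -9.12081060e-05 -1.33900548e-03]
 [-2.44677375e-04  2.33719819e-01 -9.72303958e-01  2.06885958e-02]
 [ 0.00000000e+00  0.00000000e+00  0.00000000e+00  1.00000000e+00]]
```

Careful with the scale: shifts go in shares of 0.3 m and turns go in shares of 180 degrees. That gives: -0.2 m / 0.3 = -0.6667, -0.16 m / 0.3 = -0.5333, -0.289 rad / 3.1416 = -0.092.

```bash
echo '{"tx":[-0.1333, -0.2667, -0.4, -0.5333, -0.6667], "ty":[-0.0667, -0.1333, -0.2, -0.2667, -0.3333], "tz":[0, 0, 0, 0, 0], "drx":[0, 0, 0, 0, 0], "dry":[0, 0, 0, 0, 0], "drz":[-0.0318, -0.0637, -0.092, -0.092, -0.092]}' | python3 shift.py
```

```text
time_s: 0.65
tcp_pos: [0.3275, 0.3973, 0.4046]
orientation: [-0.001, 1.0, -0.0, -0.0]
contact_force: [0.1, -0.1, -0.1]
gripper_width: 0.0912
finger_force: 0.0
```

```bash
python3 - <<'E'
from h import *
im=dict(np.load("top0.npz"));f=im["frame"][205:290,310:400]
a=cv2.resize(f,None,fx=6,fy=6,interpolation=cv2.INTER_CUBIC)
cv2.imwrite("pics/crop1.png",a[:,:,::-1]);print(a.shape)
E
```

```text
(510, 540, 3)
```

View pics/crop1.png

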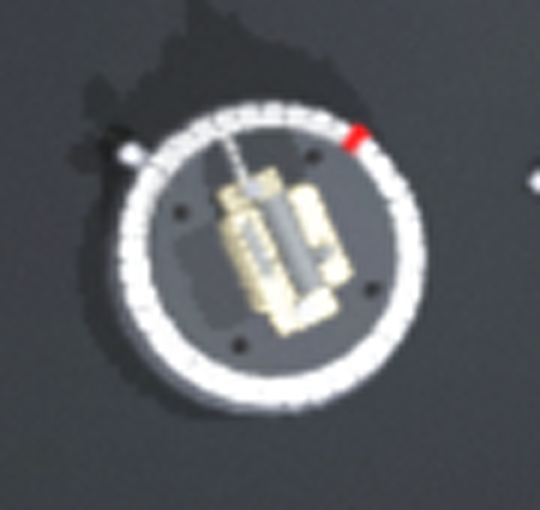

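The white line points at about +19° (crop 230,140) and the red mark at about −36° (crop 357,137), so the turn is roughly 0.95 rad. Moving on to view the gauge with the wrist camera.

To row units: -0.175 m / 0.3 = -0.5833, -0.16 m / 0.3 = -0.5333.

```bash
echo '{"tx":[-0.1167, -0.2333, -0.3333, -0.4333, -0.5333], "ty":[-0.1167, -0.2333, -0.35, -0.4667, -0.5833], "tz":[0, 0, 0, 0, 0], "drx":[0, 0, 0, 0, 0], "dry":[0, 0, 0, 0, 0], "drz":[0, 0, 0, 0, 0]}' | python3 shift.py; echo '{"tx":[-0.0667, -0.0667, -0.0667, -0.0667], "ty":[-0.1167, -0.1833, -0.1833, -0.1833], "tz":[0, 0, 0, 0], "drx":[0, 0, 0, 0], "dry":[0, 0, 0, 0], "drz":[0, 0, 0, 0]}' | python3 shift.py
python3 - <<'E'
from h import *
im=cap("wrist");save(im,"pics/wg.png");np.savez("wg.npz",**im)
print(im["camera_matrix"],im["cam_to_world"])
E
```

```text
time_s: 1.15
tcp_pos: [0.4877, 0.2222, 0.4046]
orientation: [-0.0, 1.0, 0.0, -0.0]
contact_force: [0.3, 1.0, -0.1]
gripper_width: 0.0914
finger_force: 0.0
time_s: 1.55
tcp_pos: [0.5068, 0.1689, 0.4046]
orientation: [-0.0, 1.0, 0.0, -0.0]
contact_force: [-0.8, 1.2, -0.5]
gripper_width: 0.0911
finger_force: 0.0
[[295.91406482   0.         285.06106836]
 [  0.         295.91406482 210.14075446]
 [  0.           0.           1.        ]] [[ 5.11909619e-04 -9.72401855e-01 -2.33311743e-01  4.40355743e-01]
 [ 9.99999426e-01  7.17431715e-04 -7.96027678e-04  1.67798558e-01]
 [ 9.41444036e-04 -2.33311202e-01  9.72401664e-01  3.83932422e-01]
 [ 0.00000000e+00  0.00000000e+00  0.00000000e+00  1.00000000e+00]]
```

View pics/wg.png

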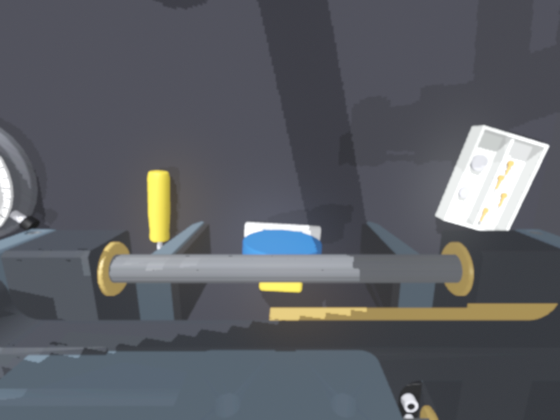

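The wrist view shows the gauge's blue back at (282,250), with the grip at (281,286) and the dial away on the +x side. I need the tool turned half round to see the dial.

To row units: 0.75 rad / 3.1416 = 0.2387.

```bash
for i in 1 2 3 4; do :; done
echo '{"tx":[0, 0, 0, 0, 0], "ty":[0, 0, 0, 0, 0], "tz":[0, 0, 0, 0, 0], "drx":[0, 0, 0, 0, 0], "dry":[0, 0, 0, 0, 0], "drz":[0.0477, 0.0955, 0.1432, 0.191, 0.2387]}' | python3 shift.py >/dev/null
echo '{"tx":[0, 0, 0, 0, 0], "ty":[0, 0, 0, 0, 0], "tz":[0, 0, 0, 0, 0], "drx":[0, 0, 0, 0, 0], "dry":[0, 0, 0, 0, 0], "drz":[0.0477, 0.0955, 0.1432, 0.191, 0.2387]}' | python3 shift.py >/dev/null
echo '{"tx":[0, 0, 0, 0, 0], "ty":[0, 0, 0, 0, 0], "tz":[0, 0, 0, 0, 0], "drx":[0, 0, 0, 0, 0], "dry":[0, 0, 0, 0, 0], "drz":[0.0477, 0.0955, 0.1432, 0.191, 0.2387]}' | python3 shift.py >/dev/null
echo '{"tx":[0, 0, 0, 0, 0], "ty":[0, 0, 0, 0, 0], "tz":[0, 0, 0, 0, 0], "drx":[0, 0, 0, 0, 0], "dry":[0, 0, 0, 0, 0], "drz":[0.0477, 0.0955, 0.1432, 0.191, 0.2387]}' | python3 shift.py >/dev/null
echo '{"tx":[0, 0], "ty":[0, 0], "tz":[0, 0], "drx":[0, 0], "dry":[0, 0], "drz":[0.0451, 0.0451]}' | python3 shift.py; python3 -c "
from rig import bot, vision, ticket;s=bot.read_state();print(s['joint_positions'])"
```

```text
time_s: 3.8
tcp_pos: [0.5065, 0.1703, 0.4048]
orientation: [1.0, 0.002, 0.0, -0.0]
contact_force: [-0.1, 0.5, 0.3]
gripper_width: 0.0909
finger_force: 0.0
[3.02685466e-01 2.55604404e-01 1.65630906e+00 4.10675019e-04
 1.22954367e+00 1.86974217e+00]
```

To row units: 0.23 m / 0.3 = 0.7667, 0.2 m / 0.3 = 0.6667, -0.45 rad / 3.1416 = -0.1432.

```bash
echo '{"tx":[0.1667, 0.3333, 0.5, 0.6667, 0.7667], "ty":[0, 0, 0, 0, 0], "tz":[0.0333, 0.0333, 0.0333, 0.0333, 0.0333], "drx":[0, 0, 0, 0, 0], "dry":[-0.0318, -0.0637, -0.0955, -0.1273, -0.1432], "drz":[0, 0, 0, 0, 0]}' | python3 shift.py; echo '{"tx":[0, 0, 0, 0], "ty":[0, 0, 0, 0], "tz":[0, 0, 0, 0], "drx":[0, 0, 0, 0], "dry":[0, 0, 0, 0], "drz":[0, 0, 0, 0]}' | python3 shift.py
python3 - <<'E'
from h import *
im=cap("wrist");np.savez("wd.npz",**im)
T=np.linalg.inv(im["cam_to_world"]);K=im["camera_matrix"];p=T@[.582,.168,.056,1];u=K[0,0]*p[0]/-p[2]+K[0,2];v=K[1,1]*p[1]/p[2]+K[1,2];print(u,v,-p[2])
cv2.imwrite("pics/wd.png",cv2.resize(im["frame"],(800,600),interpolation=cv2.INTER_CUBIC)[:,:,::-1])
E
```

```text
time_s: 4.3
tcp_pos: [0.7395, 0.17, 0.3927]
orientation: [0.974, 0.003, -0.225, -0.0]
contact_force: [0.1, 0.2, 0.4]
gripper_width: 0.0913
finger_force: 0.0
time_s: 4.7
tcp_pos: [0.7354, 0.1697, 0.3966]
orientation: [0.975, 0.001, -0.222, -0.0]
contact_force: [-0.1, 0.4, -0.6]
gripper_width: 0.0909
finger_force: 0.0
285.6044785727179 186.3437385814271 0.3555701444357321
```

View pics/wd.png

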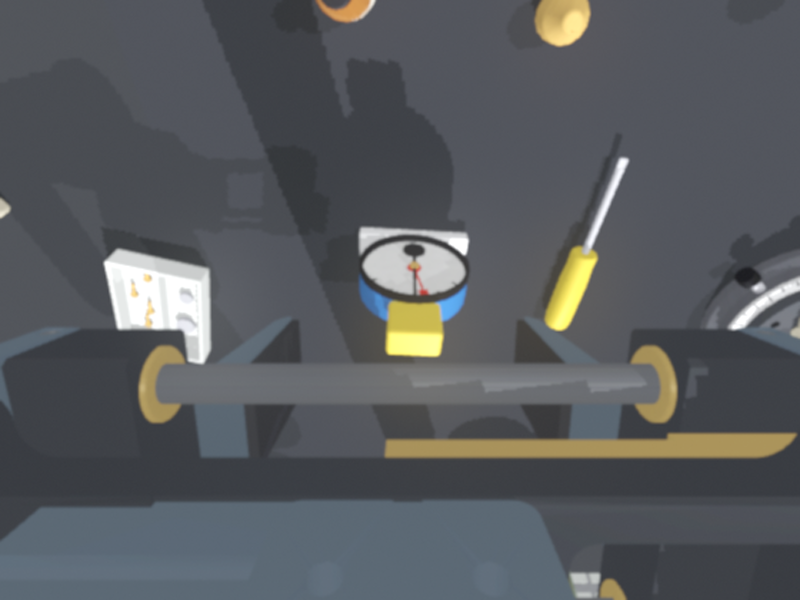

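The dial is visible at (414,267), its black pointer straight toward the grip, the red hand leaning to a tip at about (425,293), and the yellow grip at (414,330). Now I'll measure the gauge pose and hand angle.

```bash
python3 - <<'E'
from h import *
for n in("wd","wg","top0","side0"):
    im=dict(np.load(n+".npz"));w=cloud(im);H=cv2.cvtColor(im["frame"],cv2.COLOR_RGB2HSV)
    d=np.hypot(w[...,0]-.568,w[...,1]-.168)
    near=d<.07
    y=near&(H[...,0]>18)&(H[...,0]<38)&(H[...,1]>120)&(w[...,2]>.129)
    t=w[y];print(n,"griptop",t.mean(0).round(4),len(t),"rect",[np.round(q,4) for q in cv2.minAreaRect((t[:,:2]).astype(np.float32)*1000)])
    bl=near&(H[...,0]>95)&(H[...,0]<125)&(H[...,1]>120)&(w[...,2]>.02)&(w[...,2]<.105)
    print("  blue",w[bl].mean(0).round(4),w[bl].min(0).round(4),w[bl].max(0).round(4),bl.sum())
    if n=="wd":
        wh=near&(H[...,1]<40)&(H[...,2]>120)&(w[...,2]>.02)&(w[...,2]<.1)&(w[...,0]>.57)
        P=w[wh];c=np.median(P,0);k=np.abs(P-c).max(1)<.05;P=P[k]
        U,S,V=np.linalg.svd(P-P.mean(0));print("  dial",P.mean(0),"n",V[2],len(P),"rms",S[2]/len(P)**.5)
        ft=near&(w[...,2]>.009)&(w[...,2]<.016)&(H[...,1]<40)&(H[...,2]>120)
        print("  foot",w[ft].mean(0),w[ft].min(0),w[ft].max(0),ft.sum())
        red=near&((H[...,0]<10)|(H[...,0]>170))&(H[...,1]>110)&(w[...,2]>.04)&(w[...,2]<.1)
        v,u=np.nonzero(red);print("  red px",np.c_[u,v,w[red].round(4)*1000].round(1).tolist())
        x0,y0=u.min()-25,v.min()-25
E
```

```text
wd griptop [0.573  0.1663 0.1322] 286 rect [array([567.3427, 163.56  ]), array([39.825 , 24.9235]), np.float64(86.2)]
  blue [0.5691 0.1682 0.0869] [0.5549 0.121  0.0621] [0.5821 0.2094 0.0975] 510
  dial [0.57991128 0.16292046 0.05602312] n [-0.99827783  0.05857635 -0.00319227] 1789 rms 0.0013092235869620573
  foot [0.58032778 0.16660674 0.01165421] [0.56468272 0.11320313 0.00901818] [0.58844059 0.21349759 0.01597779] 349
  red px [[286.0, 186.0, 582.0, 167.5, 55.3], [286.0, 187.0, 581.2, 167.5, 56.2], [293.0, 187.0, 581.4, 159.1, 56.5], [287.0, 188.0, 581.4, 166.3, 58.6], [288.0, 188.0, 581.8, 165.1, 59.1], [291.0, 188.0, 582.9, 161.6, 60.7], [292.0, 188.0, 581.0, 160.3, 58.0], [293.0, 188.0, 580.1, 159.1, 56.7], [290.0, 189.0, 583.7, 162.8, 64.0], [291.0, 189.0, 583.8, 161.7, 64.1], [292.0, 189.0, 581.0, 160.4, 60.0], [291.0, 190.0, 583.9, 161.7, 66.2], [295.0, 203.0, 581.3, 157.5, 87.6], [296.0, 203.0, 580.8, 156.3, 87.1], [297.0, 203.0, 580.4, 155.2, 86.5], [294.0, 204.0, 581.7, 158.7, 90.0], [295.0, 204.0, 581.0, 157.5, 89.1], [296.0, 204.0, 580.9, 156.4, 89.0], [297.0, 204.0, 
[... 289 characters left out ...]
85.9, 156.8, 98.9], [297.0, 206.0, 585.9, 155.7, 98.9], [298.0, 206.0, 585.0, 154.6, 97.7]]
wg griptop [0.5737 0.1646 0.1334] 361 rect [array([573.7921, 164.0898]), array([39.216 , 10.4252]), np.float64(87.1587)]
  blue [0.5558 0.1631 0.0634] [0.5529 0.1197 0.0202] [0.567  0.2097 0.0976] 1569
top0 griptop [0.5656 0.1639 0.134 ] 116 rect [array([565.9382, 164.4964]), array([39.6081, 23.369 ]), np.float64(89.3049)]
  blue [0.5621 0.1575 0.0772] [0.5518 0.1198 0.0235] [0.5803 0.2086 0.1008] 185
side0 griptop [0.5712 0.1684 0.1363] 168 rect [array([571.5134, 166.3661]), array([43.1623, 24.4112]), np.float64(84.4039)]
  blue [0.5716 0.1953 0.0733] [0.5576 0.126  0.0323] [0.5892 0.2124 0.1009] 368
```

To row units: 0.2 m / 0.3 = 0.6667, -0.135 m / 0.3 = -0.45, 0.45 rad / 3.1416 = 0.1432.

```bash
echo '{"tx":[-0.09, -0.18, -0.27, -0.36, -0.45], "ty":[0.1333, 0.2667, 0.4, 0.5333, 0.6667], "tz":[0.0433, 0.0867, 0.13, 0.1733, 0.2167], "drx":[0, 0, 0, 0, 0], "dry":[0.0286, 0.0573, 0.0859, 0.1146, 0.1432], "drz":[0, 0, 0, 0, 0]}' | python3 shift.py; echo '{"tx":[-0.1167, -0.2333, -0.35, -0.4667, -0.5667], "ty":[0.1167, 0.2333, 0.35, 0.4667, 0.5833], "tz":[0, 0, 0, 0, 0], "drx":[0, 0, 0, 0, 0], "dry":[0, 0, 0, 0, 0], "drz":[-0.0318, -0.0637, -0.0955, -0.0955, -0.0955]}' | python3 shift.py;echo '{"tx":[-0.0667, -0.0667, -0.0667, -0.0667], "ty":[0.0667, 0.0667, 0.0667, 0.0667], "tz":[0, 0, 0, 0], "drx":[0, 0, 0, 0], "dry":[0, 0, 0, 0], "drz":[0, 0, 0, 0]}' | python3 shift.py
cat > tab.py <<'E'
from h import *
import sys
im=cap("wrist");np.savez(sys.argv[1]+".npz",**im);save(im,f"pics/{sys.argv[1]}.png")
w=cloud(im);H=cv2.cvtColor(im["frame"],cv2.COLOR_RGB2HSV)
d=np.hypot(w[...,0]-.49,w[...,1]+.231);K=im["camera_matrix"];T=im["cam_to_world"]
def onplane(px,z):
    r=np.c_[(px[:,0]-K[0,2])/K[0,0],-(px[:,1]-K[1,2])/K[1,1],-np.ones(len(px))]@T[:3,:3].T
    return T[:3,3]+r*((z-T[2,3])/r[:,2])[:,None]
ring=(d<.085)&(H[...,1]<40)&(H[...,2]>120)&(w[...,2]>.029)&(w[...,2]<.039)
v,u=np.nonzero(ring);P=onplane(np.c_[u,v],.034)
cv2.setRNGSeed(0)
(cx,cy),r=cv2.minEnclosingCircle((P[:,:2]*1000).astype(np.float32))
print("ring n",ring.sum(),"encl",cx,cy,r,"z",np.nanmedian(w[ring],0)[2])
red=(d<.09)&((H[...,0]<8)|(H[...,0]>172))&(H[...,1]>130)&(w[...,2]>.02)
v,u=np.nonzero(red);R_=onplane(np.c_[u,v],.034)[:,:2].mean(0);print("red",R_,red.sum())
E
python3 tab.py t1
```

```text
time_s: 5.25
tcp_pos: [0.5845, -0.0319, 0.3963]
orientation: [1.0, 0.001, 0.003, 0.0]
contact_force: [-0.4, 0.1, -1.0]
gripper_width: 0.0913
finger_force: 0.0
time_s: 5.75
tcp_pos: [0.4144, -0.2063, 0.396]
orientation: [0.989, 0.151, 0.001, 0.001]
contact_force: [1.1, -0.4, -0.1]
gripper_width: 0.0914
finger_force: 0.0
time_s: 6.15
tcp_pos: [0.4044, -0.2302, 0.3953]
orientation: [0.989, 0.151, 0.0, 0.0]
contact_force: [-0.4, -1.0, 0.8]
gripper_width: 0.0913
finger_force: 0.0
ring n 3564 encl 489.6705627441406 -235.7648468017578 73.84188079833984 z 0.033441665398488
red [ 0.54779304 -0.27731839] 69
```

View pics/t1.png

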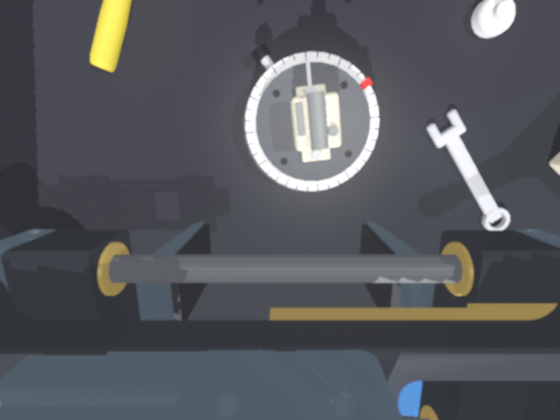

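The table is seen centred at (313,121), the white line from (309,57) to (312,84), the red index at (367,83), and the rib upright at (316,120).

```bash
cat > ang.py <<'E'
from h import *
import sys
# usage: file cx cy ; ring circle, red and white-line angles from one saved picture
def run(fn,c0=(.4895,-.2335)):
    im=dict(np.load(fn+".npz"));w=cloud(im);K=im["camera_matrix"];T=im["cam_to_world"]
    X,Y=np.meshgrid(np.arange(-90,90.1,.5),np.arange(-90,90.1,.5)) # mm about c0
    def rect(z,ch):
        P=np.stack([c0[0]+X/1e3,c0[1]+Y/1e3,np.full_like(X,z),np.ones_like(X)],-1)@np.linalg.inv(T).T
        u=K[0,0]*P[...,0]/-P[...,2]+K[0,2];v=-K[1,1]*P[...,1]/-P[...,2]+K[1,2]
        return cv2.remap(im["frame"],u.astype(np.float32),v.astype(np.float32),cv2.INTER_LINEAR)
    A=rect(.034,0).astype(float);g=A.min(2);best=None
    from scipy.optimize import minimize
    t=np.arange(0,2*np.pi,.02)
    def smp(I,x,y): return cv2.remap(I.astype(np.float32),((x+90)*2).astype(np.float32).reshape(1,-1),((y+90)*2).astype(np.float32).reshape(1,-1),cv2.INTER_LINEAR)[0]
    f=lambda p:-(sum(smp(g,p[0]+r*np.cos(t),p[1]+r*np.sin(t)).mean() for r in(71,72,73))-sum(smp(g,p[0]+r*np.cos(t),p[1]+r*np.sin(t)).mean() for r in(75,76,77)))
    gr=[(f((a,b)),a,b) for a in np.arange(-8,8.1,1) for b in np.arange(-8,8.1,1)]
    o=minimize(f,min(gr)[1:],method="Nelder-Mead").x
    red=A[...,0]-np.maximum(A[...,1],A[...,2]);t=np.arange(-np.pi,np.pi,.005)
    s=sum(np.clip(smp(red,o[0]+r*np.cos(t),o[1]+r*np.sin(t))-60,0,None) for r in np.arange(66,72,.5))
    ra=np.angle((s*np.exp(1j*t)).sum())
    B=rect(.046,0).astype(float).min(2)
    s=np.mean([smp(B,o[0]+r*np.cos(t),o[1]+r*np.sin(t)) for r in np.arange(42,59,.5)],0)
    k=s.argmax();q=slice(max(k-12,0),k+13);ww=np.clip(s[q]-np.median(s),0,None)-0;wa=(ww*t[q]).sum()/ww.sum()
    R_=w[(np.hypot(w[...,0]-c0[0]-o[0]/1e3,w[...,1]-c0[1]-o[1]/1e3)<.035)&(w[...,2]>.094)]
    l=cv2.fitLine(R_[:,:2].astype(np.float32),cv2.DIST_HUBER,0,.01,.01).ravel()
    print(fn,"centre",c0[0]+o[0]/1e3,c0[1]+o[1]/1e3,"red",ra,"white",wa,"peak",s[k],np.median(s),"theta",wa-ra,"| rib",R_.mean(0),R_[:,2].max(),np.arctan(l[1]/l[0]))
for f in sys.argv[1:]: run(f)
E
python3 ang.py t1 top0 side0
```

```text
t1 centre 0.4895009179077148 -0.23510004882812502 red -0.6241267193528224 white 0.40620257993462316 peak 219.46979 133.96748 theta 1.0303292992874455 | rib [ 0.49005079 -0.23505098  0.09970002] 0.1030452235375966 0.40660706
top0 centre 0.48829953453168273 -0.23426457439772785 red -0.6185374343608874 white 0.40584831533266924 peak 174.54124 100.35989 theta 1.0243857496935567 | rib [ 0.48831591 -0.23434744  0.10005254] 0.10717095830703549 0.42816567
side0 centre 0.49311209415420887 -0.23468411418767648 red 0.0 white -1.9365322780243663 peak 195.98424 97.94175 theta -1.9365322780243663 | rib [ 0.49497581 -0.22861764  0.10110275] 0.10895680330323354 0.4652148
```

To row units: 0.0794 m / 0.3 = 0.2647, 0.0296 m / 0.3 = 0.0987, -0.103 rad / 3.1416 = -0.0328.

```bash
echo '{"tx":[0.1333, 0.2647, 0.2647, 0.2647, 0.2647], "ty":[0.05, 0.0987, 0.0987, 0.0987, 0.0987], "tz":[0, 0, 0.1, 0.2, 0.2], "drx":[0, 0, 0, 0, 0], "dry":[0, 0, 0, 0, 0], "drz":[-0.0159, -0.0328, -0.0328, -0.0328, -0.0328]}' | python3 shift.py .085;  echo '{"tx":[0, 0, 0, 0, 0], "ty":[0, 0, 0, 0, 0], "tz":[0.1, 0.2, 0.3, 0.305, 0.305], "drx":[0, 0, 0, 0, 0], "dry":[0, 0, 0, 0, 0], "drz":[0, 0, 0, 0, 0]}' | python3 shift.py
python3 -c "
from rig import bot, vision, ticket;s=bot.read_state();print(s['joint_positions'],s['ft_torque'])"
```

```text
time_s: 6.7
tcp_pos: [0.4886, -0.2341, 0.3309]
orientation: [0.979, 0.202, -0.004, -0.003]
contact_force: [-0.5, 0.5, 0.6]
gripper_width: 0.0848
finger_force: 0.0
time_s: 7.2
tcp_pos: [0.4896, -0.2357, 0.2445]
orientation: [0.98, 0.201, 0.0, 0.0]
contact_force: [0.2, 0.8, 0.3]
gripper_width: 0.0851
finger_force: 0.0
[-4.69911229e-01  4.23132280e-01  1.85647424e+00  2.09969604e-04
  8.61070750e-01  6.95811655e-01] [-0.09303901  0.11729234 -0.01348103]
```

```bash
echo '{"tx":[0, 0, 0, 0, 0], "ty":[0, 0, 0, 0, 0], "tz":[0, 0, 0, 0, 0], "drx":[0, 0, 0, 0, 0], "dry":[0, 0, 0, 0, 0], "drz":[0, 0, 0, 0, 0]}' | python3 shift.py 0.035 30; echo '{"tx":[0, 0], "ty":[0, 0], "tz":[0, 0], "drx":[0, 0], "dry":[0, 0], "drz":[0, 0]}' | python3 shift.py
```

```text
time_s: 7.7
tcp_pos: [0.4889, -0.236, 0.2438]
orientation: [0.98, 0.201, 0.0, 0.0]
contact_force: [-1.3, 0.7, -0.4]
gripper_width: 0.0479
finger_force: 0.0
time_s: 7.9
tcp_pos: [0.4888, -0.2355, 0.2436]
orientation: [0.98, 0.201, -0.0, -0.001]
contact_force: [-1.1, 3.3, 3.7]
gripper_width: 0.044
finger_force: 29.9
```

To row units: 0.5 rad / 3.1416 = 0.1592.

```bash
echo '{"tx":[0, 0, 0, 0, 0], "ty":[0, 0, 0, 0, 0], "tz":[0, 0, 0, 0, 0], "drx":[0, 0, 0, 0, 0], "dry":[0, 0, 0, 0, 0], "drz":[0.0318, 0.0637, 0.0955, 0.1273, 0.1592]}' | python3 shift.py >/dev/null; echo '{"tx":[0, 0, 0, 0, 0], "ty":[0, 0, 0, 0, 0], "tz":[0, 0, 0, 0, 0], "drx":[0, 0, 0, 0, 0], "dry":[0, 0, 0, 0, 0], "drz":[0.0382, 0.0764, 0.1146, 0.1464, 0.1681]}' | python3 shift.py; echo '{"tx":[0, 0, 0], "ty":[0, 0, 0], "tz":[0, 0, 0], "drx":[0, 0, 0], "dry":[0, 0, 0], "drz":[0, 0, 0]}' | python3 shift.py; python3 ang.py t1 >/dev/null
python3 - <<'E'
from h import *
im=cap("top");np.savez("top1.npz",**im)
print(bot.read_state()["ft_torque"])
E
```

```text
time_s: 8.9
tcp_pos: [0.489, -0.2338, 0.2436]
orientation: [0.951, -0.309, -0.001, -0.002]
contact_force: [1.7, 13.6, 5.4]
gripper_width: 0.0437
finger_force: 30.0
time_s: 9.2
tcp_pos: [0.4891, -0.2338, 0.2436]
orientation: [0.951, -0.308, -0.001, -0.003]
contact_force: [1.9, 12.8, 6.0]
gripper_width: 0.044
finger_force: 30.0
[ 1.58451913  0.10182969 -0.25610639]
```

To row units: -0.15 m / 0.3 = -0.5, -0.09 m / 0.3 = -0.3.

```bash
echo '{"tx":[0, 0, 0, 0], "ty":[0, 0, 0, 0], "tz":[0, 0, 0, 0], "drx":[0, 0, 0, 0], "dry":[0, 0, 0, 0], "drz":[0, 0, 0, 0]}' | python3 shift.py .085; echo '{"tx":[0, 0, -0.1, -0.2, -0.3], "ty":[0, 0, 0, 0, 0], "tz":[-0.1, -0.2333, -0.3667, -0.5, -0.5], "drx":[0, 0, 0, 0, 0], "dry":[0, 0, 0, 0, 0], "drz":[0, 0, 0, 0, 0]}' | python3 shift.py;  echo '{"tx":[0, 0, 0], "ty":[0, 0, 0], "tz":[0, 0, 0], "drx":[0, 0, 0], "dry":[0, 0, 0], "drz":[0, 0, 0]}' | python3 shift.py
python3 tab.py t2; python3 - <<'E'
from h import *
im=cap("top");np.savez("top2.npz",**im)
E
python3 ang.py t2 top2
```

```text
time_s: 9.65
tcp_pos: [0.4889, -0.2363, 0.2433]
orientation: [0.952, -0.307, 0.0, 0.0]
contact_force: [-0.9, 0.1, -0.9]
gripper_width: 0.0729
finger_force: 0.0
time_s: 10.15
tcp_pos: [0.4162, -0.1836, 0.3985]
orientation: [0.952, -0.307, 0.006, 0.001]
contact_force: [-0.2, 0.3, 0.3]
gripper_width: 0.0851
finger_force: 0.0
time_s: 10.45
tcp_pos: [0.4165, -0.1839, 0.393]
orientation: [0.952, -0.307, -0.0, 0.0]
contact_force: [0.4, 0.8, 0.1]
gripper_width: 0.0849
finger_force: 0.0
ring n 3673 encl 489.35296630859375 -235.39991760253906 73.81199645996094 z 0.033488004016769046
red [ 0.54790885 -0.27739093] 64
t2 centre 0.48950085463905335 -0.23513523406982423 red -0.6237336711511046 white -0.622585264733765 peak 254.2998 130.59486 theta 0.001148406417339598 | rib [ 0.48985804 -0.23574879  0.09973122] 0.10382445908787818 -0.60766786
top2 centre 0.4894997077051997 -0.23480304942131044 red -0.6219142358628466 white -0.6221863967030927 peak 238.4141 103.42865 theta -0.0002721608402461717 | rib [ 0.50632364 -0.24774949  0.10054202] 0.1044062352072399 0.7398242
```

θ is about 0 in both views, so the table is indexed. Next I go to the gauge.

To row units: -0.23 m / 0.3 = -0.7667, -0.184 m / 0.3 = -0.6133, -0.5625 rad / 3.1416 = -0.179.

```bash
echo '{"tx":[-0.0333, -0.0667, -0.1, -0.1333, -0.1667], "ty":[-0.1533, -0.3067, -0.46, -0.6133, -0.7667], "tz":[0, 0, 0, 0, 0], "drx":[0, 0, 0, 0, 0], "dry":[0, 0, 0, 0, 0], "drz":[-0.0382, -0.0764, -0.1146, -0.1528, -0.179]}' | python3 shift.py; python3 -c "
from h import *
import numpy as np
s=bot.read_state();M=R.from_quat(s['orientation']).as_matrix();print(M.T@(np.array([.5675,.1645,.34])-s['tcp_pos']),s['joint_positions'], np.arctan2(M[1,0],M[0,0]))"
```

```text
time_s: 11.05
tcp_pos: [0.5109, 0.0342, 0.3927]
orientation: [1.0, -0.029, -0.0, 0.0]
contact_force: [0.1, -0.8, -0.1]
gripper_width: 0.0849
finger_force: 0.0
[ 0.04901499 -0.13330756  0.0526543 ] [ 4.44983059e-02  2.29442448e-01  1.72382894e+00 -1.74479246e-04
  1.18901136e+00  1.67284747e+00] -0.057487847078693394
```

To row units: -0.1333 m / 0.3 = -0.4443, -0.09 m / 0.3 = -0.3.

```bash
echo '{"tx":[0.05, 0.1, 0.1633, 0.1633, 0.1633], "ty":[-0.15, -0.3, -0.4443, -0.4443, -0.4443], "tz":[0, 0, 0, 0.0833, 0.1757], "drx":[0, 0, 0, 0, 0], "dry":[0, 0, 0, 0, 0], "drz":[0, 0, 0, 0, 0]}' | python3 shift.py; echo '{"tx":[0, 0, 0, 0, 0], "ty":[0, 0, 0, 0, 0], "tz":[0.0667, 0.1333, 0.16, 0.16, 0.16], "drx":[0, 0, 0, 0, 0], "dry":[0, 0, 0, 0, 0], "drz":[0, 0, 0, 0, 0]}' | python3 shift.py;echo '{"tx":[0, 0, 0, 0, 0], "ty":[0, 0, 0, 0, 0], "tz":[0, 0, 0, 0, 0], "drx":[0, 0, 0, 0, 0], "dry":[0, 0, 0, 0, 0], "drz":[0, 0, 0, 0, 0]}' | python3 shift.py .03 30;echo '{"tx":[0, 0, 0], "ty":[0, 0, 0], "tz":[0, 0, 0], "drx":[0, 0, 0], "dry":[0, 0, 0], "drz":[0, 0, 0]}' | python3 shift.py
```

```text
time_s: 11.55
tcp_pos: [0.5682, 0.1644, 0.3395]
orientation: [1.0, -0.029, 0.001, -0.0]
contact_force: [0.4, 0.5, -0.3]
gripper_width: 0.0848
finger_force: 0.0
time_s: 12.05
tcp_pos: [0.5674, 0.1626, 0.2931]
orientation: [1.0, -0.031, 0.0, -0.0]
contact_force: [-1.1, -0.5, -0.2]
gripper_width: 0.0852
finger_force: 0.0
time_s: 12.55
tcp_pos: [0.5667, 0.1626, 0.293]
orientation: [1.0, -0.031, 0.0, -0.0]
contact_force: [0.5, -0.1, -0.5]
gripper_width: 0.0479
finger_force: 0.0
time_s: 12.85
tcp_pos: [0.5668, 0.1628, 0.2928]
orientation: [1.0, -0.031, 0.0, -0.0]
contact_force: [0.2, 2.2, 0.7]
gripper_width: 0.0401
finger_force: 29.9
```

To row units: -0.12 m / 0.3 = -0.4, -0.09 m / 0.3 = -0.3.

```bash
echo '{"tx":[0, 0, 0, 0, 0], "ty":[0, 0, 0, 0, 0], "tz":[-0.1, -0.2, -0.3, -0.4, -0.4], "drx":[0, 0, 0, 0, 0], "dry":[0, 0, 0, 0, 0], "drz":[0, 0, 0, 0, 0]}' | python3 shift.py - 40; echo '{"tx":[0, 0, 0, 0, 0], "ty":[0, 0, 0, 0, 0], "tz":[0, 0, 0, 0, 0], "drx":[0, 0, 0, 0, 0], "dry":[0, 0, 0, 0, 0], "drz":[0, 0, 0, 0, 0]}' | python3 shift.py
python3 - <<'E'
from h import *
im=cap("wrist");np.savez("held.npz",**im)
cv2.imwrite("pics/held.png",cv2.resize(im["frame"][180:290,215:355],(800,629))[:600,:,::-1])
w=cloud(im);r=w[205:222,270:300].reshape(-1,3)
print(bot.read_state()["tcp_pos"],np.nanmedian(r,0))
E
```

```text
time_s: 13.35
tcp_pos: [0.5673, 0.1625, 0.4165]
orientation: [1.0, -0.031, 0.004, -0.001]
contact_force: [0.0, -0.3, -2.9]
gripper_width: 0.0397
finger_force: 39.9
time_s: 13.85
tcp_pos: [0.5667, 0.1626, 0.4119]
orientation: [1.0, -0.031, -0.001, 0.0]
contact_force: [0.5, -0.2, -3.3]
gripper_width: 0.0399
finger_force: 39.9
[0.56676006 0.1625666  0.41217352] [0.58095359 0.16046079 0.18817466]
```

View pics/held.png

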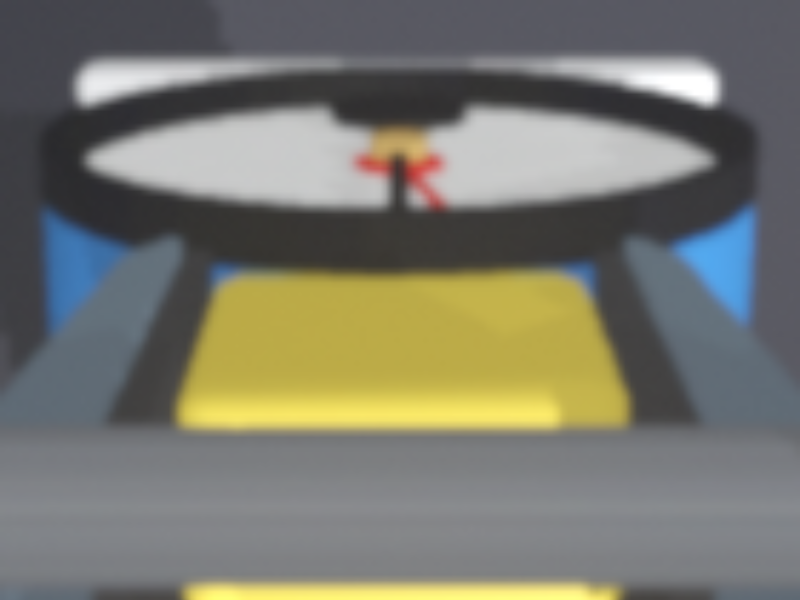

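The held view shows the pointer at crop column 398 and the red hand running from the hub to (440,205). The bezel hides both tips, so I'll fit the angle from the earlier dial view instead.

```bash
python3 - <<'E'
from h import *
im=dict(np.load("wd.npz"));K=im["camera_matrix"];T=im["cam_to_world"];f=im["frame"].astype(float)
yaw=-.0585;ex=np.array([np.cos(yaw),np.sin(yaw),0]);ey=np.array([-ex[1],ex[0],0])
for name,(gx,gy) in {"a":(.5675,.1645),"b":(.5668,.1632)}.items():
  for off in(.010,.012,.014):
    c=np.array([gx,gy,.056])+off*ex
    def hit(u,v):
        r=T[:3,:3]@[(u-K[0,2])/K[0,0],-(v-K[1,2])/K[1,1],-1]
        p=T[:3,3]+r*((c-T[:3,3])@ex/(r@ex))-c;return np.array([p@ey,p[2]])*1e3
    H=hit(289.7,187);P=hit(296.1,204.4);d=P-H
    print(name,off,"hub",H.round(2),"tip",P.round(2),"rel ang",np.arctan2(-d[0],d[1]),"abs",np.arctan2(-P[0],P[1]),np.hypot(*P))
    if name=="a" and off==.012:
        X,Z=np.meshgrid(np.arange(-46,46,.1),np.arange(46,-46,-.1))
        q=(c+X[...,None]*1e-3*ey+Z[...,None]*1e-3*np.array([0,0,1])-T[:3,3])@T[:3,:3]
        u=K[0,0]*q[...,0]/-q[...,2]+K[0,2];v=K[1,1]*q[...,1]/q[...,2]+K[1,2]
        A=cv2.remap(im["frame"],u.astype(np.float32),v.astype(np.float32),cv2.INTER_CUBIC)
        cv2.imwrite("pics/rect.png",cv2.resize(A,(600,600))[:,:,::-1])
        F=A.astype(float);red=np.clip(F[...,0]-np.maximum(F[...,1],F[...,2])-20,0,None);dark=np.clip(90-F.max(2),0,None)
        r=np.hypot(X,Z)
        for lo,hi in((12,20),(20,28),(28,34),(33,39)):
            m=(r>lo)&(r<hi)&(Z>0)&(np.abs(X)<.6*Z);print(lo,"red x,z",(red*m*X).sum()/(red*m).sum(),(red*m*Z).sum()/(red*m).sum(),"dark x",(dark*m*X).sum()/(dark*m).sum(),(dark*m*Z).sum()/(dark*m).sum())
E
```

```text
a 0.01 hub [-0.95 -5.23] tip [-7.87 28.76] rel ang 0.2006778167066321 abs 0.2670066955112885 29.81559326310359
a 0.012 hub [-0.78 -2.34] tip [-7.63 31.32] rel ang 0.20067781670663307 abs 0.23881431261314412 32.238187067764315
12 red x,z -4.132728602779215 14.933305047548936 dark x nan nan
20 red x,z -6.182258345427591 23.418915820028708 dark x nan nan
28 red x,z -7.548236828395124 30.318567727110985 dark x nan nan
33 red x,z -8.115175016547738 33.14257105879312 dark x 2.4316534940587995 36.16756809006638
a 0.014 hub [-0.6   0.55] tip [-7.39 33.89] rel ang 0.2006778167066321 abs 0.21457915222518728 34.68281381567199
b 0.01 hub [ 0.33 -6.14] tip [-6.6  27.96] rel ang 0.20067781670663234 abs 0.23190397984901662 28.72967972447129
b 0.012 hub [ 0.51 -3.24] tip [-6.36 30.52] rel ang 0.20067781670663273 abs 0.20548658057779612 31.180750875107485
b 0.014 hub [ 0.68 -0.35] tip [-6.12 33.09] rel ang 0.20067781670663287 abs 0.18293292933969837 33.65040442805103<stdin>:21: RuntimeWarning: invalid value encountered in scalar divide
```

View pics/rect.png

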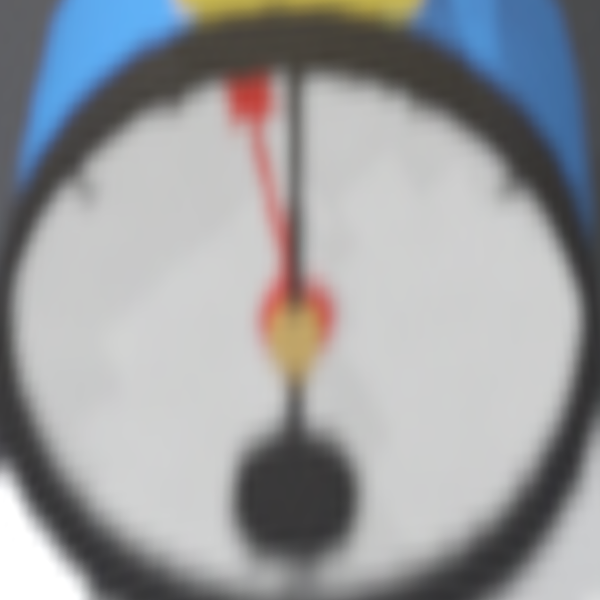

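Rectified dial: the pointer runs straight up at column 295, and the red hand goes from the hub (295,320) to its broad end at (250,97), which gives a set angle of about 0.205. Carrying the gauge to the rib.

Careful with the scale: shifts go in shares of 0.3 m and turns go in shares of 180 degrees. That gives: 0.19 m / 0.3 = 0.6333, -0.02 m / 0.3 = -0.0667, 0.56 rad / 3.1416 = 0.1783.

```bash
echo '{"tx":[-0.0167, -0.0333, -0.05, -0.0667, -0.0833], "ty":[0.1, 0.2333, 0.3667, 0.5, 0.6333], "tz":[-0.0333, -0.0667, -0.0833, -0.0833, -0.0833], "drx":[0, 0, 0, 0, 0], "dry":[0, 0, 0, 0, 0], "drz":[0.0255, 0.0637, 0.1019, 0.1401, 0.1783]}' | python3 shift.py; cat > go.py <<'E'
from h import *
import sys
a=float(sys.argv[1]);g=float(sys.argv[2])  # roll, gap above rib
C=np.array([.489,-.2348,.094]);yaw=-.6225;u=np.array([np.cos(yaw),np.sin(yaw),0]);e=np.array([-u[1],u[0],0]);z=np.array([0,0,1.])
n=np.cos(a)*z+np.sin(a)*e
Rt=np.c_[u,np.cross(-n,u),-n];t=C+(.3008+g)*n-.001*u
s=bot.read_state();M=R.from_quat(s["orientation"]).as_matrix()
print("shift",(M.T@(t-s["tcp_pos"])).round(4),"rot",R.from_matrix(M.T@Rt).as_rotvec().round(4),"F",s["contact_force"].round(1),s["ft_torque"].round(2),s["joint_positions"].round(2))
E
python3 go.py 0 .035
```

```text
time_s: 14.4
tcp_pos: [0.5296, -0.0269, 0.438]
orientation: [0.951, -0.308, 0.0, -0.0]
contact_force: [0.3, -1.1, -3.8]
gripper_width: 0.0399
finger_force: 39.9
shift [0.0878 0.1923 0.0082] rot [-0.0005 -0.0008 -0.0033] F [ 0.3 -1.1 -3.8] [-0.02  0.12 -0.05] [-0.07  0.23  1.61 -0.    1.3   2.12]
```

To row units: 0.1923 m / 0.3 = 0.641, 0.152 m / 0.3 = 0.5067.

```bash
echo '{"tx":[0.0667, 0.1333, 0.1933, 0.25, 0.2927], "ty":[0.1267, 0.2533, 0.38, 0.5067, 0.641], "tz":[0, 0, 0, 0, 0.0267], "drx":[0, 0, 0, 0, 0], "dry":[0, 0, 0, 0, 0], "drz":[0, 0, 0, 0, 0]}' | python3 shift.py; echo '{"tx":[0, 0, 0], "ty":[0, 0, 0], "tz":[0, 0, 0], "drx":[0, 0, 0], "dry":[0, 0, 0], "drz":[0, 0, 0]}' | python3 shift.py; python3 go.py 0 .005; python3 - <<'E'
from h import *
for n in("side","top"): np.savez(n+"3.npz",**cap(n))
E
```

```text
time_s: 14.9
tcp_pos: [0.4895, -0.2348, 0.4307]
orientation: [0.952, -0.306, 0.002, 0.0]
contact_force: [1.0, -0.0, -3.0]
gripper_width: 0.04
finger_force: 39.9
time_s: 15.2
tcp_pos: [0.4898, -0.2324, 0.4298]
orientation: [0.952, -0.305, 0.0, -0.0]
contact_force: [0.8, 1.1, -2.6]
gripper_width: 0.04
finger_force: 40.0
shift [-0.0002  0.0024  0.03  ] rot [-0.0008  0.      0.0016] F [ 0.8  1.1 -2.6] [ 0.07  0.17 -0.01] [-0.46  0.25  1.6   0.    1.29  1.73]
```

To row units: 0.03 m / 0.3 = 0.1, 0.024 m / 0.3 = 0.08.

```bash
echo '{"tx":[0, 0, 0, 0, 0], "ty":[0.0067, 0.008, 0.008, 0.008, 0.008], "tz":[0.04, 0.08, 0.1, 0.1, 0.1], "drx":[0, 0, 0, 0, 0], "dry":[0, 0, 0, 0, 0], "drz":[0, 0, 0, 0, 0]}' | python3 shift.py; echo '{"tx":[0, 0, 0, 0], "ty":[0, 0, 0, 0], "tz":[0.0033, 0.0067, 0.01, 0.0133], "drx":[0, 0, 0, 0], "dry":[0, 0, 0, 0], "drz":[0, 0, 0, 0]}' | python3 shift.py;python3 go.py 0 0
```

```text
time_s: 15.8
tcp_pos: [0.4883, -0.2349, 0.3995]
orientation: [0.952, -0.306, -0.0, -0.0]
contact_force: [0.2, -0.7, -2.7]
gripper_width: 0.0399
finger_force: 40.0
time_s: 16.2
tcp_pos: [0.4882, -0.235, 0.3958]
orientation: [0.952, -0.306, 0.0, -0.0]
contact_force: [-1.4, 1.1, -2.9]
gripper_width: 0.0398
finger_force: 40.0
shift [-0.0004 -0.0006  0.001 ] rot [-0.0001 -0.0003  0.0012] F [-1.4  1.1 -2.9] [-0.03  0.2   0.01] [-0.47  0.27  1.65  0.    1.21  1.72]
```

To row units: 0.0014 m / 0.3 = 0.0047, 0.0007 m / 0.3 = 0.0023.

```bash
echo '{"tx":[0, 0, 0, 0], "ty":[0, 0, 0, 0], "tz":[0.0023, 0.0047, 0.0047, 0.0047], "drx":[0, 0, 0, 0], "dry":[0, 0, 0, 0], "drz":[0, 0, 0, 0]}' | python3 shift.py;python3 go.py 0 0
```

```text
time_s: 16.6
tcp_pos: [0.4882, -0.235, 0.3946]
orientation: [0.952, -0.306, 0.0, -0.0]
contact_force: [-0.0, 0.2, -2.0]
gripper_width: 0.0399
finger_force: 40.0
shift [-0.0004 -0.0006 -0.0002] rot [-0.0001 -0.0002  0.0012] F [-0.   0.2 -2. ] [ 0.01  0.32 -0.01] [-0.47  0.27  1.66  0.    1.21  1.72]
```

To row units: 0.0008 m / 0.3 = 0.0027, 0.0004 m / 0.3 = 0.0013.

```bash
echo '{"tx":[0, 0, 0, 0], "ty":[0, 0, 0, 0], "tz":[0.0013, 0.0027, 0.0027, 0.0027], "drx":[0, 0, 0, 0], "dry":[0, 0, 0, 0], "drz":[0, 0, 0, 0]}' | python3 shift.py;python3 go.py 0 0
```

```text
time_s: 17.0
tcp_pos: [0.4881, -0.235, 0.3944]
orientation: [0.952, -0.306, 0.0, 0.0]
contact_force: [-1.3, 0.7, 6.3]
gripper_width: 0.04
finger_force: 40.0
shift [-0.0004 -0.0006 -0.0004] rot [-0.0002 -0.0009  0.0012] F [-1.3  0.7  6.3] [ 0.24  0.67 -0.03] [-0.47  0.27  1.66  0.    1.21  1.72]
```

To row units: -0.0449 m / 0.3 = -0.1497, -0.0003 m / 0.3 = -0.001, -0.15 rad / 3.1416 = -0.0477.

```bash
echo '{"tx":[0, 0, 0, 0, 0], "ty":[-0.03, -0.06, -0.09, -0.12, -0.1497], "tz":[-0.001, 0.0007, 0.0027, 0.0057, 0.01], "drx":[-0.0095, -0.0191, -0.0286, -0.0382, -0.0477], "dry":[0, 0, 0, 0, 0], "drz":[0, 0, 0, 0, 0]}' | python3 shift.py; echo '{"tx":[0, 0], "ty":[0, 0], "tz":[0, 0], "drx":[0, 0], "dry":[0, 0], "drz":[0, 0]}' | python3 shift.py; sed -i 's/\.3008/.3004/' go.py; python3 go.py .205 0
```

```text
time_s: 17.5
tcp_pos: [0.5141, -0.1988, 0.3915]
orientation: [0.949, -0.305, -0.023, 0.074]
contact_force: [-3.8, -0.7, 5.3]
gripper_width: 0.0399
finger_force: 40.0
time_s: 17.7
tcp_pos: [0.5144, -0.1986, 0.3914]
orientation: [0.95, -0.304, -0.022, 0.072]
contact_force: [-2.2, -0.2, 5.8]
gripper_width: 0.0399
finger_force: 40.0
shift [-0.0005 -0.0172  0.0007] rot [-0.0532 -0.0018  0.002 ] F [-2.2 -0.2  5.8] [-0.25  0.82 -0.09] [-0.35  0.3   1.63 -0.15  1.25  1.89]
```

To row units: -0.0172 m / 0.3 = -0.0573, 0.0008 m / 0.3 = 0.0027, -0.053 rad / 3.1416 = -0.0169.

```bash
echo '{"tx":[0, 0, 0, 0, 0], "ty":[-0.02, -0.04, -0.0573, -0.0573, -0.0573], "tz":[0.0007, 0.0017, 0.0027, 0.0027, 0.0027], "drx":[-0.0057, -0.0115, -0.0169, -0.0169, -0.0169], "dry":[0, 0, 0, 0, 0], "drz":[0, 0, 0, 0, 0]}' | python3 shift.py; echo '{"tx":[0, 0, 0, 0, 0], "ty":[0, 0, 0, 0, 0], "tz":[0, 0, 0, 0, 0], "drx":[0, 0, 0, 0, 0], "dry":[0, 0, 0, 0, 0], "drz":[0, 0, 0, 0, 0]}' | python3 shift.py;echo '{"tx":[0, 0, 0, 0, 0], "ty":[0, 0, 0, 0, 0], "tz":[0, 0, 0, 0, 0], "drx":[0, 0, 0, 0, 0], "dry":[0, 0, 0, 0, 0], "drz":[0, 0, 0, 0, 0]}' | python3 shift.py >/dev/null; python3 go.py .205 0
python3 - <<'E'
from h import *
im=cap("wrist");np.savez("fin.npz",**im)
A=cv2.resize(im["frame"][180:240,215:355],(800,343),interpolation=cv2.INTER_CUBIC)
t=cap("top");np.savez("top4.npz",**t);s=cap("side");np.savez("side4.npz",**s)
B=cv2.resize(s["frame"][110:220,270:400],(303,256));C=cv2.resize(t["frame"][205:290,310:400],(271,256))
D=np.zeros((600,800,3),np.uint8);D[:343]=A;D[344:600,:303]=B;D[344:600,310:581]=C
cv2.imwrite("pics/fin.png",D[:,:,::-1])
E
```

```text
time_s: 18.2
tcp_pos: [0.524, -0.1852, 0.3886]
orientation: [0.947, -0.304, -0.031, 0.098]
contact_force: [-3.2, -1.6, 8.6]
gripper_width: 0.0397
finger_force: 40.0
time_s: 18.7
tcp_pos: [0.5239, -0.1853, 0.3886]
orientation: [0.947, -0.304, -0.03, 0.098]
contact_force: [-2.9, -2.7, 7.2]
gripper_width: 0.0398
finger_force: 40.0
shift [-0.0005 -0.0006  0.0004] rot [ 0.0011 -0.0023  0.0011] F [-2.8 -1.1  8.6] [-0.7  1.2 -0.1] [-0.31  0.32  1.62 -0.21  1.27  1.95]
```

View pics/fin.png

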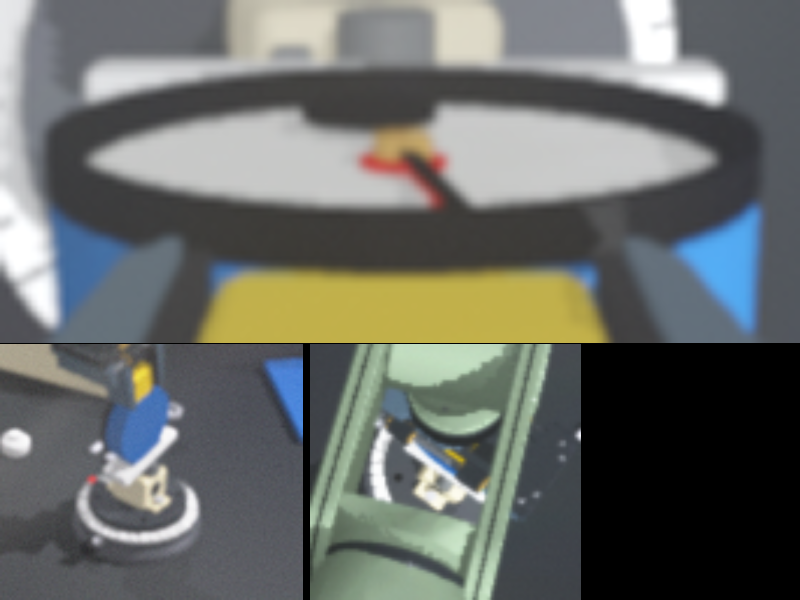

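The wrist strip shows the pointer lying over the hand but apparently a little right of it (crop 462 against about 437, row 205), part of which is parallax. The foot sits on the rib in the side view. I'll quantify the angles in the gauge frame.

```bash
cat > dial.py <<'E'
from h import *
import sys
def rect(fn,off=.013):
    im=dict(np.load(fn+".npz"));T=im["tool_from_camera"];K=im["camera_matrix"]
    X,Z=np.meshgrid(np.arange(-20,20,.1),np.arange(34,-6,-.1))
    q=(np.stack([np.full_like(X,off),-X/1e3,.1728+.12-.056-Z/1e3+.000],-1)-T[:3,3])@T[:3,:3]
    u=K[0,0]*q[...,0]/-q[...,2]+K[0,2];v=K[1,1]*q[...,1]/q[...,2]+K[1,2]
    return cv2.remap(im["frame"],u.astype(np.float32),v.astype(np.float32),cv2.INTER_CUBIC),X,Z
out=[]
for fn in sys.argv[1:]:
    A,X,Z=rect(fn);F=A.astype(float);out.append(cv2.resize(A,(400,400)))
    red=np.clip(F[...,0]-np.maximum(F[...,1],F[...,2])-40,0,None);dk=np.clip(100-F.max(2),0,None)
    for nm,m in(("red",red),("dark",dk)):
        rows=[]
        for i in range(0,400,10):
            z=Z[i,0]
            k=m[i]*(np.abs(X[i])<16)
            if k.sum()>300: rows.append((round(z,1),round((k*X[i]).sum()/k.sum(),2),round(np.ptp(X[i][k>0]),1)))
        print(fn,nm,rows)
cv2.imwrite("pics/dial.png",np.hstack(out)[:,:,::-1])
E
python3 dial.py held fin
```

```text
held red [(np.float64(18.0), np.float64(-5.14), np.float64(1.9)), (np.float64(17.0), np.float64(-5.08), np.float64(2.1)), (np.float64(16.0), np.float64(-4.98), np.float64(2.2)), (np.float64(15.0), np.float64(-4.89), np.float64(2.2)), (np.float64(14.0), np.float64(-4.75), np.float64(2.2)), (np.float64(13.0), np.float64(-4.53), np.float64(2.3)), (np.float64(12.0), np.float64(-4.34), np.float64(2.3)), (np.float64(11.0), np.float64(-4.11), np.float64(2.4)), (np.float64(10.0), np.float64(-3.85), np.float64(2.4)), (np.float64(9.0), np.float64(-3.61), np.float64(2.4)), (np.float64(8.0), np.float64(-3.33), np.float64(2.7)), (np.float64(7.0), np.float64(-3.09), np.float64(2.7)), (np.float64(6.0), np.float64(-2.91), np.float64(2.8)), (np.float64(5.0), np.float64(-2.8), np.float64(3.0)), (np.float64(4.0), np.float64(-2.74), np.float64(3.2)), (np.float64(3.0), np.float64(-2.68), np.float64(6.4)), (np.float64(2.0), np.float64(-2.27), np.float64(8.2)), (np.float64(1.0), np.float64(-1.72), np.float64(9.9)), (np.float64(-0.0), np.float64(-1.44), np.float64(10.5)), (np.float64(-1.0), np.float64(-1.24
[... 4326 characters left out ...]
p.float64(-6.42), np.float64(1.8)), (np.float64(6.0), np.float64(-6.24), np.float64(1.8)), (np.float64(5.0), np.float64(-6.0), np.float64(1.9)), (np.float64(4.0), np.float64(-5.76), np.float64(1.9)), (np.float64(3.0), np.float64(-5.58), np.float64(1.9)), (np.float64(2.0), np.float64(-5.35), np.float64(2.0)), (np.float64(1.0), np.float64(-5.08), np.float64(1.9)), (np.float64(-0.0), np.float64(-4.88), np.float64(1.9)), (np.float64(-1.0), np.float64(-4.66), np.float64(1.9)), (np.float64(-2.0), np.float64(-4.39), np.float64(2.0)), (np.float64(-3.0), np.float64(-4.21), np.float64(1.8)), (np.float64(-4.0), np.float64(-4.06), np.float64(1.9)), (np.float64(-5.0), np.float64(-3.82), np.float64(1.9))]
```

View pics/dial.png

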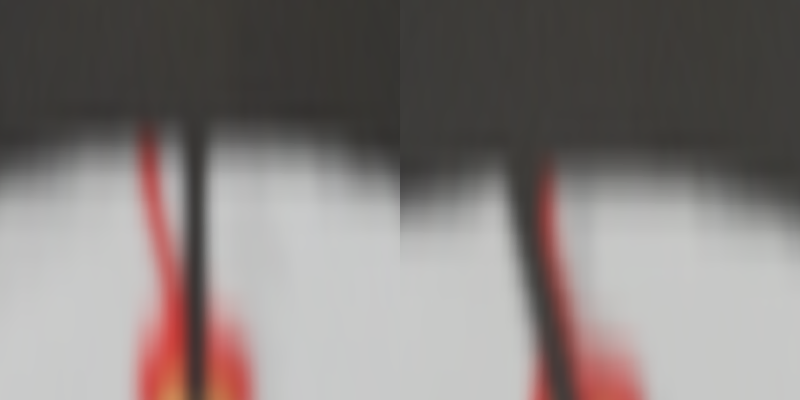

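```bash
python3 - <<'E'
from h import *
from scipy.optimize import least_squares
# fit: red hub disc (R,zc), hand line through its centre at angle a, broad end at r~37; compare blurred synthetic red map in image pixels
def fit(fn,frame,off,x_h):
    im=dict(np.load(fn+".npz"));K=im["camera_matrix"]
    if frame=="tool":
        T=im["tool_from_camera"];o=np.array([off,0,.2368]);ey=np.array([0,-1.,0]);ez=np.array([0,0,-1.])
    else:
        T=im["cam_to_world"];yaw=-.0585;ex=np.array([np.cos(yaw),np.sin(yaw),0]);ey=np.array([-ex[1],ex[0],0]);ez=np.array([0,0,1.]);o=np.array([.5675,.1645,.056])+off*ex
    F=im["frame"].astype(float);red=np.clip(F[...,0]-np.maximum(F[...,1],F[...,2]),0,None)
    n=np.cross(ey,ez);vv,uu=np.mgrid[175:235,255:325]
    ss=[-.375,-.125,.125,.375]
    U=np.stack([uu+a for a in ss for b in ss],-1);V=np.stack([vv+b for a in ss for b in ss],-1)
    r=np.stack([(U-K[0,2])/K[0,0],-(V-K[1,2])/K[1,1],-np.ones(U.shape)],-1)@T[:3,:3].T
    t=((o-T[:3,3])@n)/(r@n);p=T[:3,3]+r*t[...,None]-o;X=p@ey*1e3;Z=p@ez*1e3
    D=red[175:235,255:325]
    zmax=17 if frame=="tool" else 34
    w=((np.abs(X)<16)&(Z<zmax)&(Z>(9 if frame=="tool" else 6))).all(-1)
    sg=lambda d:1/(1+np.exp(np.clip(-d/.25,-50,50)))
    def model(q):
        zc,a,A,hw,rb=q;x=X-x_h;z=Z-zc
        al=x*-np.sin(a)+z*np.cos(a);la=x*np.cos(a)+z*np.sin(a)
        m=np.maximum(sg(hw-np.abs(la))*sg(al),sg(3.5-np.abs(la))*sg(al-rb))
        return cv2.GaussianBlur((A*m.mean(-1)).astype(np.float32),(0,0),.6)
    for zc in(-8,-7,-6,-5,-4,-3,-2,-1):
        best=min((least_squares(lambda q:((model(np.r_[zc,q])-D)*w).ravel(),[a0,150,.9,33],diff_step=1e-3,x_scale=[.02,20,.2,1]) for a0 in(.17,.22)),key=lambda s:s.cost)
        print(fn,zc,best.x.round(4),round(best.cost))
    d=[(round(float(np.median(Z[i])),1),np.round(255+np.interp([0],[0],[0])[0]+np.nonzero(D[i]>40)[0][[0,-1]],1).tolist()) for i in range(5,35) if (D[i]>40).any()]
    print(d)
fit("wd","world",.012,-.77)
fit("held","tool",.013,-.49)
E
```

```text
wd -8 [  0.1687 104.7546   0.7584  36.0516] 7403
wd -7 [  0.1739 104.8304   0.7677  35.0764] 6627
wd -6 [  0.1794 104.905    0.7767  34.1013] 5862
wd -5 [  0.1852 105.0109   0.7845  33.1293] 5126
wd -4 [  0.1915 105.1      0.7912  32.1532] 4436
wd -3 [  0.1982 105.1833   0.7968  31.1772] 3819
wd -2 [  0.2053 105.2283   0.8018  30.2006] 3308
wd -1 [  0.213  105.2082   0.8064  29.2233] 2941
[(-6.6, [286.0, 286.0]), (-4.5, [285.0, 293.0]), (-2.3, [285.0, 294.0]), (-0.2, [285.0, 294.0]), (1.9, [287.0, 293.0]), (4.0, [290.0, 292.0]), (6.0, [291.0, 291.0]), (8.1, [291.0, 292.0]), (10.1, [291.0, 292.0]), (12.1, [291.0, 293.0]), (14.1, [292.0, 293.0]), (16.0, [293.0, 293.0]), (18.0, [293.0, 294.0]), (19.9, [294.0, 294.0]), (21.8, [294.0, 295.0]), (23.7, [294.0, 295.0]), (25.6, [295.0, 295.0]), (27.5, [294.0, 297.0]), (29.3, [293.0, 298.0]), (31.2, [293.0, 299.0]), (33.0, [294.0, 299.0]), (34.8, [294.0, 298.0])]
held -8 [  0.1892 106.7216   0.9663  67.9967] 106
held -7 [  0.1986 108.5772   0.9488  67.8568] 94
held -6 [  0.209  110.7815   0.9285  67.6344] 86
held -5 [  0.2205 113.4407   0.905   68.8212] 82
held -4 [  0.2332 116.8289   0.8766  33.    ] 85
held -3 [  0.2475 121.1725   0.8425  33.    ] 98
held -2 [  0.2636 126.8737   0.801   33.    ] 124
held -1 [  0.2818 134.6704   0.7497  33.    ] 169
[(-8.2, [277.0, 291.0]), (-4.8, [277.0, 292.0]), (-1.5, [278.0, 292.0])]
```

To row units: -0.0015 m / 0.3 = -0.005, -0.005 rad / 3.1416 = -0.0016.

```bash
echo '{"tx":[0, 0, 0], "ty":[-0.005, -0.005, 0], "tz":[0, 0, 0], "drx":[-0.0016, -0.0016, 0], "dry":[0, 0, 0], "drz":[0, 0, 0]}' | python3 shift.py >/dev/null; echo '{"tx":[0], "ty":[0], "tz":[0], "drx":[0], "dry":[0], "drz":[0]}' | python3 shift.py >/dev/null; python3 ang.py fin 2>&1 | tail -1; python3 - <<'E'
from h import *
# casting block side direction from wrist/side clouds
for fn in("side4","fin"):
    im=dict(np.load(fn+".npz"));w=cloud(im);d=np.hypot(w[...,0]-.489,w[...,1]+.235)
    P=w[(d<.04)&(w[...,2]>.055)&(w[...,2]<.086)];yaw=-.6225;e=np.array([-np.sin(yaw),np.cos(yaw)]);u=np.array([np.cos(yaw),np.sin(yaw)])
    c=(P[:,:2]-[.489,-.235]);l=c@e*1e3;k=c@u*1e3
    for sgn in(1,-1):
        m=(sgn*l>18)&(sgn*l<26)&(abs(k)<20)
        if m.sum()>30: print(fn,"side",sgn,"n",m.sum(),"mean",l[m].mean(),"slope",np.polyfit(k[m],l[m],1)[0])
E
python3 go.py .21 0
```

```text
fin centre 0.49060014025457205 -0.23532718738466502 red -0.6312432563129485 white -0.6285292328236272 peak 254.56778 102.01149 theta 0.002714023489321371 | rib [ 0.50808122 -0.24103297  0.2905648 ] 0.33190023260948376 0.9373104
side4 side 1 n 69 mean 23.806613134092363 slope 0.04044623751608505
shift [-0.0005 -0.0022  0.0004] rot [-0.0041 -0.0023  0.001 ] F [-3.3 -1.6  7.8] [-0.69  1.17 -0.11] [-0.31  0.32  1.62 -0.21  1.27  1.95]
```

The table still reads about 0.003 rad off index. A last small rock to 0.21, a pause for the pointer, and then I hand in.

To row units: -0.0015 m / 0.3 = -0.005, -0.004 rad / 3.1416 = -0.0013.

```bash
echo '{"tx":[0, 0, 0, 0, 0], "ty":[-0.005, -0.005, -0.005, -0.005, -0.005], "tz":[0, 0, 0, 0, 0], "drx":[-0.0013, -0.0013, -0.0013, -0.0013, -0.0013], "dry":[0, 0, 0, 0, 0], "drz":[0, 0, 0, 0, 0]}' | python3 shift.py >/dev/null; echo '{"tx":[0, 0, 0, 0, 0], "ty":[0, 0, 0, 0, 0], "tz":[0, 0, 0, 0, 0], "drx":[0, 0, 0, 0, 0], "dry":[0, 0, 0, 0, 0], "drz":[0, 0, 0, 0, 0]}' | python3 shift.py >/dev/null; echo '{"tx":[0, 0, 0, 0, 0], "ty":[0, 0, 0, 0, 0], "tz":[0, 0, 0, 0, 0], "drx":[0, 0, 0, 0, 0], "dry":[0, 0, 0, 0, 0], "drz":[0, 0, 0, 0, 0]}' | python3 shift.py; python3 go.py .21 0; python3 -c "
from rig import bot, vision, ticket;print(ticket.close_job())"
```

```text
time_s: 21.25
tcp_pos: [0.5247, -0.1842, 0.3883]
orientation: [0.947, -0.304, -0.031, 0.1]
contact_force: [-3.5, -1.0, 7.6]
gripper_width: 0.0399
finger_force: 40.0
shift [-0.0005 -0.0008  0.0004] rot [ 0.0007 -0.0023  0.0011] F [-3.5 -1.   7.6] [-0.79  1.24 -0.12] [-0.31  0.32  1.62 -0.21  1.28  1.95]
the job is handed in; nothing more can be done
None
```

I handed the job in at about 21 s: table within about 0.003 rad of its index, gauge held on the rib at about 0.21 rad. I estimate the set hand at 0.20–0.22 rad; the bezel hid both tips in the final view, so the pointer meeting the hand is calculated, not seen.

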